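# Sort a screwdriver and a connector box into the trays under the riser

### The arm

A 7-joint arm with a two-finger parallel gripper is mounted at the origin on the work surface; the furniture and walls round the work are solid. World frame = base frame: x ahead of the robot, y to its left, z up, the work surface at z = 0. Lengths are in m, angles in rad, forces in N, time in s.
With the tool pointing down it reaches from about 0.35 to 0.9 m from the base axis. Payload 8.1 kg.
Tool frame: the origin (TCP) lies midway between the tips of the shut fingers; the grasp point (between the pads) lies behind it (arm.tcp_to_grasp is the z of the grasp point in the tool frame, in m); z points along the fingers, y is the line along which they close (so a half turn about z gives the same grasp; the last joint's range is limited). The gripper opens to 92 mm and grips with 3 to 60 N. Pads are 19 mm wide; open, the fingers measure 130 mm over their backs; the gripper's body (75 mm by 190 mm) begins 47 mm behind the grasp point.
Start: joints at [-0.103, 0.434, 0.025, 1.573, -0.012, 1.134, -0.075], TCP at [0.625, -0, 0.227] pointing down, gripper open.
Joint ranges: [-2.62, 2.62], [-0.44, 2.09], [-1.27, 1.32], [0.08, 2.57], [-1.32, 4.46], [0.12, 2], [-2.74, 2.74]. Speed limits (rad/s): [2.22, 2.22, 3.01, 3.01, 3.14, 3.14, 3.14].

### API

Orientations are given as a rotation vector (axis times angle).
In Python, from cell import readout, vision, arm gives the robot as it stands.
- The arm moves only by the tool carry_out, never from a script. Its argument "increments" is one flat list of numbers, 6 for each row, row after row: the shift along the world's x, y, z in mm, then the turn, a rotation vector about the world's x, y, z in rad. In form: [tx, ty, tz, wx, wy, wz, tx, ty, tz, wx, wy, wz, ...]. A call has 1 to 20 rows; each row shifts and turns the commanded pose from where the row before left it; what a row does not reach is not made up. A row lasts 1/8 s, in which the tool goes at most 62.5 mm and 10.7 degrees, less where a joint would pass 70% of its speed; a pose out of reach is approached as far as the arm can. A call with a gripper value outside its range is refused whole. "grip" is the closure, from 0 (fully open) to 1 (shut), set as the call begins (left out, the last holds). The fingers move at their own pace and stop on an object; "newtons" is the grip in N (left out, the last holds). Time passes only in rows, so rows that do not move let the fingers close. It gives the time, the measured TCP pose, the force, the opening and the grip force at its end, in the units of the state.
- readout.observe(): the state, without advancing time (a new reading comes with each control period).
- vision.get_image(name): name is "scene" or "side" or "wrist"; returns the picture (480x640x3 uint8, red, green, blue); there is no depth.
- vision.calibration(name): a dict with "fov_y" (degrees; the focal length in pixels is half the picture's height over the tangent of half this angle, whatever the lens; pixels are square), "cx", "cy" (the principal point, pixels), "pose" (4x4, takes a point from camera to world coordinates). Camera axes: x right, y up, looking along -z (the intrinsics and any distortion apply to the point x, -y, -z); pixel columns grow to the right and rows downward; lengths in m; the calibration is good to about 2 mm. A picture is of the moment at which its call begins: read the wrist's pose just before it. calibration takes no time and is no camera call; for the wrist camera it gives the pose at the moment of the call.
- arm.sign_off(): hands the job in; it is judged then, once.
The state is a dict: "clock": time; "joints": joint angles; "dq": joint speeds; "joint_efforts": joint torques, N m; "position": TCP position; "ee_rot": TCP orientation; "force": force on the tool from outside, world axes, zero at the start; "ft_torque": the same for the moment, N m; "width": opening from 0.0 (shut) to 1.0 (fully open); "gripper_force": force on a finger pad.
Only numpy, scipy, OpenCV 4.12 (cv2) and the standard library are available. Lean on these libraries where they do the work, as an engineer would, in place of code of your own. Each camera call takes 0.05 s, during which the arm holds its last target. There are 200 camera calls.

### The job

Sort the two things left on the bench: put the screwdriver into the long tray with the torch, and the black connector box into the short tray with the spare motor, each lying wholly inside its tray. A board hangs low over the trays, so reach in from the front with the tool tilted. The torch and the motor stay in their trays; leave the tape roll on the bench and the wheel and rubber ring on the board where they are.

Things in the scene. Friction and masses are not known exactly. Their poses are not given: they have to be found in the camera images.
- riser: Fixed plywood board on two 10 mm side panels, 130 mm deep (x), 456 mm wide (y). Board underside 290 mm above the worktop, 15 mm thick; 50 mm brace below its back edge. Origin: worktop below its centre; x from the open front to the back, y to the left. Board's front edge at x = -67 mm. Before it stands a crawler with hose, 180 mm high (world x < 0.32, y 0.15 to 0.38 m).
- long_tray: Open grey sheet-metal tray, the longer of the two, fixed under the riser's board. Outside 128 (x) x 212 (y) x 34 mm high, walls and floor 4 mm, inside 120 x 204 mm. Origin: centre of its underside, on the worktop; axes as the riser's. Its centre is at x = 0, y = +108 or -108 mm in the riser's frame (left or right half varies). Small blank card holder on its front.
- short_tray: Open grey sheet-metal tray, the shorter of the two, fixed under the riser's board. Outside 128 (x) x 144 (y) x 34 mm high, walls and floor 4 mm, inside 120 x 136 mm. Origin: centre of its underside, on the worktop; axes as the riser's. Its centre is at x = 0, y = +108 or -108 mm in the riser's frame (left or right half varies). Small blank card holder on its front.
- screwdriver: Screwdriver with a black handle and a thin steel shaft; 175 mm long, 75 g give or take a third. Origin: underside, middle of its length; long axis y. The handle, 26 mm wide (x) and 27 mm high, runs from y = 0 to y = +88 mm; the shaft, 4 mm thick and 13 mm above the underside, runs to y = -87 mm. Grasp the handle across x. At the start its y points to the robot's left, within 20 degrees.
- screwdriver_end_a (a point): Shaft end of the screwdriver, on its long axis (y = -84, z = 13 mm in its frame)
- screwdriver_end_b (a point): Handle end of the screwdriver, on its long axis (y = +86, z = 13 mm in its frame)
- flashlight: The torch: a black pen torch that already lies along the back of the long tray; 105 mm long, 25 mm wide and high, 120 g. Origin: underside, middle of its length, 42 mm behind the tray's centre (x); long axis y, along the tray. It stays in that tray.
- breakout_box: The connector box: a small black box with a row of contacts and a cable gland at one end; 44 (x) x 96 (y) x 44 mm, 240 g give or take a third. Origin: centre of its underside; long axis y. Its body reaches from x = -18 to +22 mm (grasp across this, 40 mm), y = -32 to +48 mm, z = 4 to 39 mm; the gland reaches on to y = -48 mm. At the start its y points to the left, within 20 degrees.
- breakout_box_end_a (a point): Gland end of the connector box (y = -46, z = 22 mm in its frame)
- breakout_box_end_b (a point): Plain end of the connector box (y = +46, z = 22 mm in its frame)
- motor: Spare motor, a light grey block with a short shaft and short leads, that already lies along the back of the short tray; 113 mm long with its leads, 27 mm wide, 26 mm high, 110 g. Origin: underside, middle of its length, 42 mm behind the tray's centre (x); long axis y, along the tray. It stays in that tray.
- tape: Roll of black tape lying flat on the bench, 62 x 60 x 19 mm; origin: centre of its underside. Leave it alone.
- wheel: Small black spare wheel lying flat on top of the riser's board, 38 mm across, 14 mm high; origin: centre of its underside. Leave it alone.
- lens: Black rubber ring lying flat on top of the riser's board, 40 mm across, 16 mm high; origin: centre of its underside. Leave it alone.

How it is judged:
At the end, for the whole second after the job is handed in: Both ends of the screwdriver lie between the inner wall faces of the long tray and both ends of the connector box between those of the short tray, less than 60 mm above the worktop; the torch's origin is still inside the long tray and the motor's inside the short tray; all four are at rest (x of screwdriver_end_a in the frame of long_tray between -0.06 and 0.06 m and y of screwdriver_end_a in the frame of long_tray between -0.102 and 0.102 m and z of each of screwdriver_end_a, screwdriver_end_b, flashlight in the frame of long_tray below 0.06 m and x of screwdriver_end_b in the frame of long_tray between -0.06 and 0.06 m and y of screwdriver_end_b in the frame of long_tray between -0.102 and 0.102 m and linear speed of each of screwdriver, breakout_box, flashlight, motor below 0.02 m/s and x of breakout_box_end_a in the frame of short_tray between -0.06 and 0.06 m and y of breakout_box_end_a in the frame of short_tray between -0.068 and 0.068 m and z of each of breakout_box_end_a, breakout_box_end_b, motor in the frame of short_tray below 0.06 m and x of breakout_box_end_b in the frame of short_tray between -0.06 and 0.06 m and y of breakout_box_end_b in the frame of short_tray between -0.068 and 0.068 m and x of flashlight in the frame of long_tray between -0.06 and 0.06 m and y of flashlight in the frame of long_tray between -0.102 and 0.102 m and x of motor in the frame of short_tray between -0.06 and 0.06 m and y of motor in the frame of short_tray between -0.068 and 0.068 m); the robot touches nothing.
It fails at once if the tape roll is moved by more than 25 mm (distance of tape from where it was at the start of the episode above 0.025 m).
It fails at once if the wheel on the board is moved by more than 25 mm (distance of wheel from where it was at the start of the episode above 0.025 m).
It fails at once if the rubber ring on the board is moved by more than 25 mm (distance of lens from where it was at the start of the episode above 0.025 m).
It also fails if it takes over 72 s, if anything falls off the work surface, if the arm or the gripper's body presses on something with over 40 N, if the wrist force passes 120 N, or if a joint passes its speed limit or range.

## Working session

There is one attempt and no reset: what is moved stays moved. The work goes in short steps, Python scripts to look and compute and a tool call to move; the robot and the scene stay as the last step left them, time stands still between calls to the robot, and variables do not carry over. Pictures are saved under pics/ and viewed, at most 10 in all, crops included, and the job is handed in when it is done.

Besides the shell and the picture viewer there is one more tool, called as a command line: name --argument value ..., lists and objects as JSON in quotes. carry_out: Moves the arm, as the interface text tells. Its arguments: {"type":"object","properties":{"increments":{"type":"array","items":{"type":"number"}},"grip":{"type":"number"},"newtons":{"type":"number"}},"required":["increments"]}

```bash
mkdir -p pics
python3 - <<'E'
from cell import readout, vision, arm
import cv2
print(readout.observe(), arm.tcp_to_grasp)
for n in ("scene","side","wrist"):
    c=vision.calibration(n); print(n,c)
    cv2.imwrite(f"pics/{n}0.png",vision.get_image(n)[:,:,::-1])
E
```

```text
{'clock': 0.0, 'joints': array([-0.10261942,  0.43520611,  0.02497604,  1.57409244, -0.01158067,
        1.13394129, -0.07510083]), 'dq': array([-0.00052044,  0.00039249,  0.0003152 ,  0.00076095, -0.00032858,
       -0.00010376,  0.00122688]), 'joint_efforts': array([ 3.89017032e-04, -6.67853522e+01,  9.84863900e-01, -3.14464223e+01,
       -6.05165795e-02,  4.27553023e-02,  1.12382318e-04]), 'position': array([ 6.24512024e-01, -5.17630217e-05,  2.25957266e-01]), 'ee_rot': array([-2.22082256e+00, -2.22072092e+00,  1.83244919e-03]), 'force': array([ 0.43882265, -0.18111603,  0.27881266]), 'ft_torque': array([-0.0473708 ,  0.01235881,  0.02952967]), 'gripper_force': 0.0, 'width': 1.0059463719745276} -0.0188
scene {'fov_y': 51.18740863206828, 'cx': 326.79673088356225, 'cy': 237.82916119823227, 'pose': array([[-0.83879833,  0.30707889, -0.44957749, -0.10972132],
       [-0.54420871, -0.49708373,  0.67582886,  0.90584361],
       [-0.01594488,  0.8115481 ,  0.58406801,  0.97486089],
       [ 0.        ,  0.        ,  0.        ,  1.        ]])}
side {'fov_y': 47.5053689197964, 'cx': 312.7897850827811, 'cy': 252.9034376077155, 'pose': array([[ 0.90421006,  0.27387578, -0.32771364, -0.12005355],
       [-0.42684589,  0.60534174, -0.67183626, -1.21713506],
       [ 0.01437907,  0.74736432,  0.66425884,  1.38703741],
       [ 0.        ,  0.        ,  0.        ,  1.        ]])}
wrist {'fov_y': 66.60433070241452, 'cx': 317.6989930224108, 'cy': 242.28399682514598, 'pose': array([[ 9.99998434e-01, -6.49836904e-04,  1.64626448e-03,
         6.25134033e-01],
       [ 2.22008994e-04,  9.68865313e-01,  2.47588279e-01,
         6.74106538e-02],
       [-1.75590055e-03, -2.47587526e-01,  9.68863940e-01,
         3.83089673e-01],
       [ 0.00000000e+00,  0.00000000e+00,  0.00000000e+00,
         1.00000000e+00]])}
```

View pics/scene0.png

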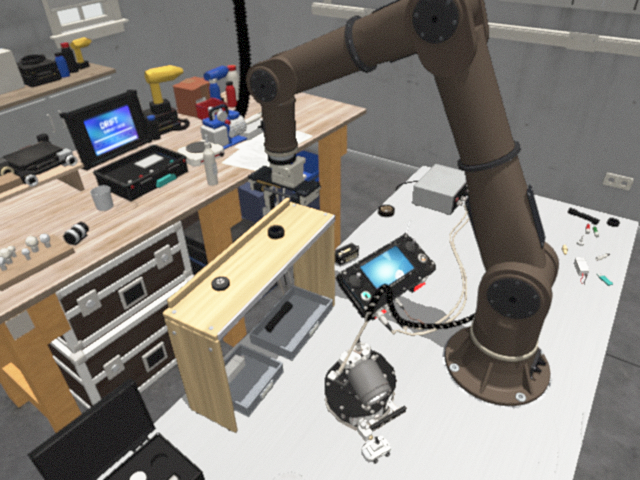

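View pics/side0.png

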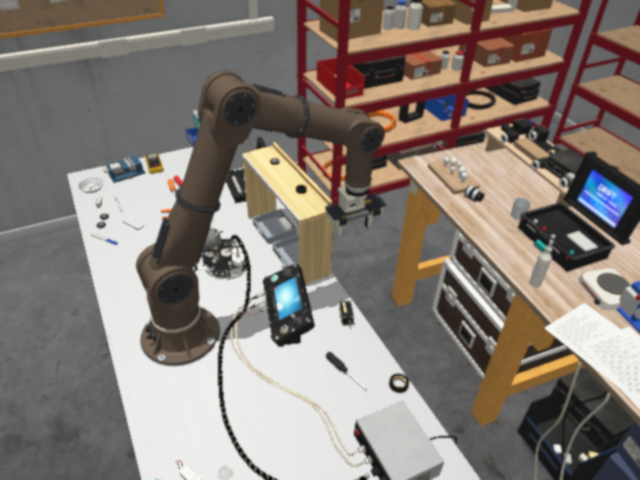

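View pics/wrist0.png

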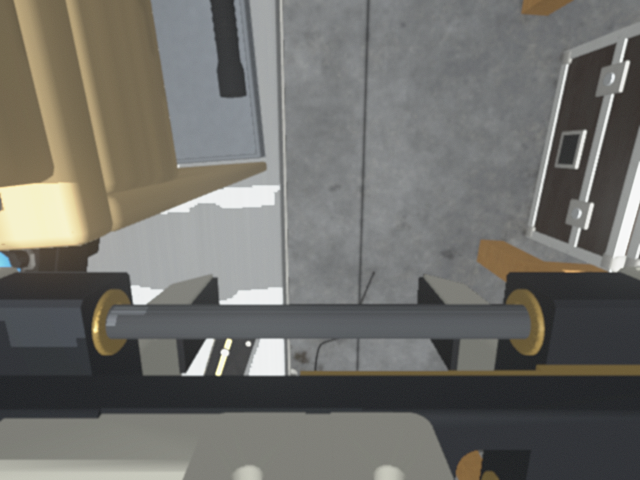

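The scene and side pictures show that the long tray, with the torch, is the right one (scene ~290,320) and the short tray is the left (~250,380). In the side view the connector box is at ~(347,313), the screwdriver at ~(345,370) and the tape at ~(400,382). A tablet stands at ~(290,305).

```bash
cat > h.py <<'E'
import numpy as np, cv2
from cell import readout, vision, arm
def cal(n):
    c=vision.calibration(n); f=240/np.tan(np.radians(c["fov_y"])/2)
    return f,c["cx"],c["cy"],np.array(c["pose"])
def ray(K,uv):
    f,cx,cy,P=K; d=P[:3,:3]@np.array([(uv[0]-cx)/f,-(uv[1]-cy)/f,-1.]); return P[:3,3],d/np.linalg.norm(d)
def plane(K,uv,z):
    o,d=ray(K,uv); return o+d*(z-o[2])/d[2]
def proj(K,p):
    f,cx,cy,P=K; q=P[:3,:3].T@(np.array(p)-P[:3,3]); return np.array([cx+f*q[0]/-q[2],cy-f*q[1]/-q[2]])
def tri(K1,a,K2,b):
    o1,d1=ray(K1,a);o2,d2=ray(K2,b)
    s=np.linalg.lstsq(np.c_[d1,-d2],o2-o1,rcond=None)[0]
    p,q=o1+d1*s[0],o2+d2*s[1]; return (p+q)/2,np.linalg.norm(p-q)
E
python3 - <<'E'
from h import *
S=cal("side");C=cal("scene")
for n,uv,z in (("box",(347,313),.02),("drv",(336,359),.013),("drvtip",(367,389),.013),("tape",(399,382),.01),("wheelL",(274,161),.31),("ring",(300,189),.31)):
    print(n,plane(S,uv,z).round(3))
for n,uv in (("a",(220,284)),("b",(276,232))): print(n,plane(C,uv,.31).round(3))
i=cv2.imread("pics/side0.png")
a=cv2.resize(i[140:290,230:350],(400,500),interpolation=cv2.INTER_CUBIC)
b=cv2.resize(i[280:400,310:415],(400,457),interpolation=cv2.INTER_CUBIC); b=cv2.copyMakeBorder(b,0,43,0,0,0)
cv2.imwrite("pics/s1.png",np.hstack([a,b]))
i=cv2.imread("pics/scene0.png"); cv2.imwrite("pics/c1.png",cv2.resize(i[190:440,160:350],(608,600)[:2] if 0 else (456,600),interpolation=cv2.INTER_CUBIC))
E
```

```text
box [ 0.529 -0.157  0.02 ]
drv [ 0.411 -0.307  0.013]
drvtip [ 0.445 -0.443  0.013]
tape [ 0.546 -0.46   0.01 ]
wheelL [0.498 0.389 0.31 ]
ring [0.512 0.188 0.31 ]
a [0.499 0.384 0.31 ]
b [0.515 0.179 0.31 ]
```

View pics/s1.png

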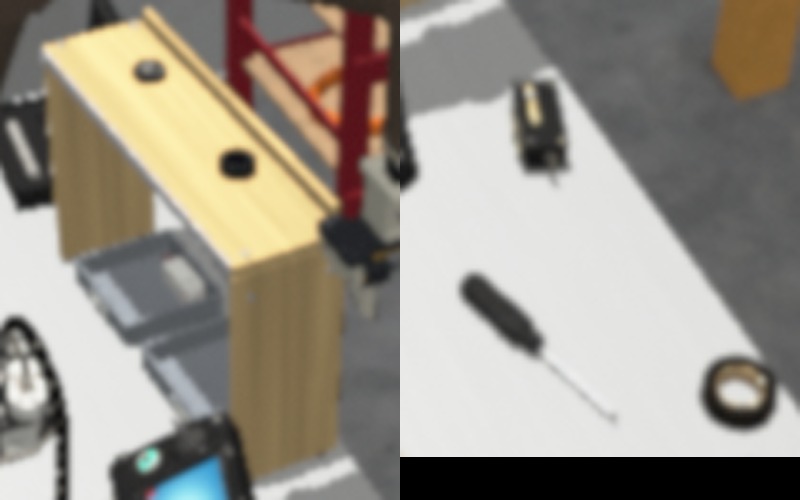

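View pics/c1.png

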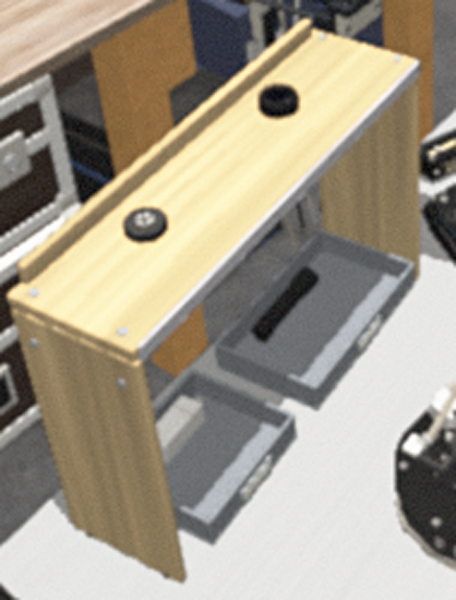

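The crops show the board's front corners: scene (334,216) and (218,338), side (243,154) and (299,220). The tray rims, the box with its gland toward −y, and the screwdriver with its handle toward +y are all visible.

Run:
```python
from h import *
S=cal("side");C=cal("scene")
c1=lambda u,v:(160+u/2.4,190+v/2.4)
s1=lambda u,v:(230+u/3.333,140+v/3.333)
s2=lambda u,v:(310+(u-400)/3.81,280+v/3.81)
print("FR",tri(C,c1(418,63),S,s1(230,268)),"\nFL",tri(C,c1(138,355),S,s1(43,47)))
for n,p in (("FR",c1(418,63)),("FL",c1(138,355))): print("C",n,plane(C,p,.305).round(4))
for n,p in (("FR",s1(230,268)),("FL",s1(43,47))): print("S",n,plane(S,p,.305).round(4))
for n,p in (("longFR",(415,268)),("longFL",(316,403)),("longBL",(218,352)),("longBR",(317,236)),("shFL",(210,540)),("shFR",(296,418))): print(n,plane(C,c1(*p),.034).round(4))
for n,p,z in (("hand",s2(463,283),.013),("tip",s2(616,420),.013),("boxNWtop",s2(515,82),.039),("boxNEtop",s2(555,82),.039),("boxSWtop",s2(522,150),.039),("boxSEtop",s2(565,150),.039),("boxSWbot",s2(524,172),.004),("boxSEbot",s2(568,170),.004)): print(n,plane(S,p,z).round(4))
g=cv2.cvtColor(vision.get_image("side"),cv2.COLOR_RGB2GRAY)
# tablet corners
for p in ((270,265),(300,262),(312,335),(270,342)): print("tab",plane(S,p,.05).round(3))
```

```text
FR (array([0.44241219, 0.04127401, 0.30134716]), np.float64(0.0002243044125609284)) 
FL (array([0.41155574, 0.49017987, 0.30168628]), np.float64(0.005651424301883605))
C FR [0.4396 0.0459 0.305 ]
C FL [0.4055 0.4929 0.305 ]
S FR [0.4404 0.037  0.305 ]
S FL [0.413  0.4878 0.305 ]
longFR [0.4378 0.0587 0.034 ]
longFL [0.4165 0.2783 0.034 ]
longBL [0.545  0.2776 0.034 ]
longBR [0.565  0.0736 0.034 ]
shFL [0.4035 0.4574 0.034 ]
shFR [0.422  0.3044 0.034 ]
hand [ 0.3927 -0.2783  0.013 ]
tip [ 0.442  -0.4466  0.013 ]
boxNWtop [ 0.5238 -0.116   0.039 ]
boxNEtop [ 0.5561 -0.1308  0.039 ]
boxSWtop [ 0.4924 -0.1896  0.039 ]
boxSEtop [ 0.526 -0.205  0.039]
boxSWbot [ 0.4981 -0.1862  0.004 ]
boxSEbot [ 0.5342 -0.2002  0.004 ]
tab [0.371 0.139 0.05 ]
tab [0.476 0.109 0.05 ]
tab [ 0.371 -0.217  0.05 ]
tab [ 0.24  -0.187  0.05 ]
```

carry_out --increments '[-16,-40,5,0,0,0,-17,-42,5,0,0,0,-17,-42,5,0,0,0,-17,-42,5,0,0,0,-17,-42,5,0,0,0,-16,-42,0,0,0,0,0,0,0,0,0,0,0,0,0,0,0,0]'

```text
clock: 1.2
position: [0.5251, -0.2495, 0.2516]
ee_rot: [-2.221, -2.221, -0.001]
force: [0.6, -0.3, 0.5]
width: 1.002
gripper_force: 0.0
```

Run:
```python
from h import *
C=cal("scene")
i=cv2.imread("pics/scene0.png"); a=4
i=cv2.resize(i[60:240,200:360],None,fx=3,fy=3,interpolation=cv2.INTER_CUBIC)
for k in range(0,10):
    p=[]
    for dx in (-.095,0,.095):
        q=(proj(C,[.6245+dx,0,.226+.066+.03*k])-(200,60))*3; p.append(q.astype(int))
    cv2.line(i,p[0],p[2],(0,255,0) if k%5 else (0,0,255),1)
j=cv2.resize(vision.get_image("wrist")[:330,:,::-1],(560,289)) 
cv2.imwrite("pics/w1.png",vision.get_image("wrist")[:,:,::-1]); np.save("w1.npy",cal("wrist")[3]); 
o=np.zeros((540,800,3),np.uint8); o[:,:480]=i; o[:240,480:]=cv2.resize(cv2.imread("pics/w1.png"),(320,240))
cv2.imwrite("pics/m1.png",o); print(readout.observe()["position"])
```

```text
[ 0.52555685 -0.248585    0.25154446]
```

View pics/m1.png

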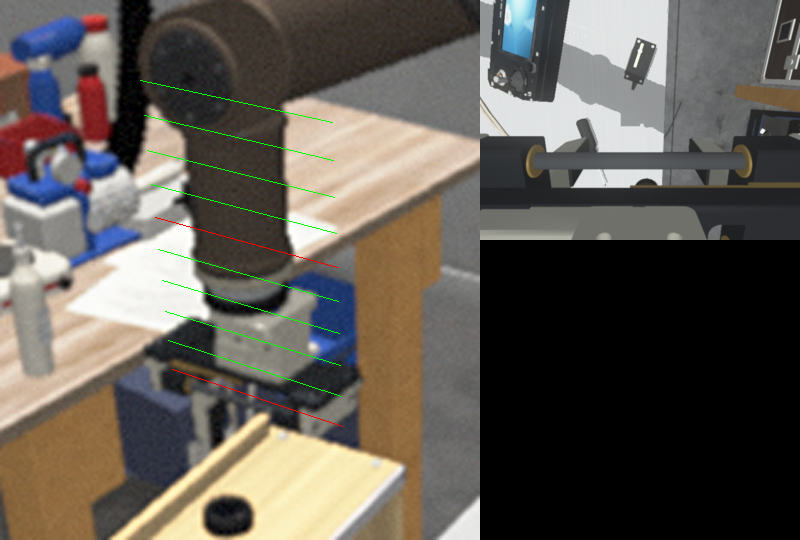

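The body's wide part is only ~40 mm tall and the wrist above it is ~100 mm across, so a 30° tilt clears the board. In w1 the box is at ~(320,124). Next I view the screwdriver.

carry_out --increments '[-20,-40,0,0,0,0,-20,-42,0,0,0,0,-20,-42,0,0,0,0,-20,-42,0,0,0,0,-15,-44,0,0,0,0,0,0,0,0,0,0,0,0,0,0,0,0]'

```text
clock: 2.17
position: [0.4312, -0.4586, 0.2514]
ee_rot: [-2.219, -2.223, -0.002]
force: [0.0, 0.3, 0.0]
width: 1.003
gripper_force: 0.0
```

Run:
```python
from h import *
K=cal("wrist"); im=vision.get_image("wrist")[:,:,::-1].copy(); cv2.imwrite("pics/w2.png",im); np.save("w2.npy",K[3])
K1=K[:3]+(np.load("w1.npy"),)
w1=cv2.imread("pics/w1.png")
def dark(im,roi,t=75):
    x0,y0,x1,y1=roi; m=(im.max(2)<t).astype(np.uint8); n=np.zeros_like(m); n[y0:y1,x0:x1]=m[y0:y1,x0:x1]
    n=cv2.morphologyEx(n,cv2.MORPH_CLOSE,np.ones((5,5)))
    cs,_=cv2.findContours(n,cv2.RETR_EXTERNAL,cv2.CHAIN_APPROX_NONE); return max(cs,key=cv2.contourArea)
c=dark(w1,(270,50,370,200)); r=cv2.minAreaRect(c); bp=cv2.boxPoints(r)
print(r,[plane(K1,p,.039).round(4) for p in bp])
a=w1.copy(); cv2.drawContours(a,[bp.astype(int)],0,(0,0,255),1)
c2=dark(im,(150,0,420,260)); r2=cv2.minAreaRect(c2); b2=cv2.boxPoints(r2); print(r2,[plane(K,p,.013).round(4) for p in b2])
b=im.copy(); cv2.drawContours(b,[b2.astype(int)],0,(0,0,255),1)
o=np.hstack([cv2.resize(a[50:200,250:390],(374,400),interpolation=cv2.INTER_CUBIC),cv2.resize(b[0:300,100:420],(427,400))])
cv2.imwrite("pics/m2.png",o[:, :800])
```

```text
((304.8966064453125, 161.24139404296875), (39.65454864501953, 28.887418746948242), 23.198591232299805) [array([ 0.4893, -0.1981,  0.039 ]), array([ 0.5009, -0.1727,  0.039 ]), array([ 0.5366, -0.1875,  0.039 ]), array([ 0.5255, -0.2134,  0.039 ])]
((293.78839111328125, 74.13589477539062), (95.74978637695312, 24.999126434326172), 74.21924591064453) [array([ 0.3834, -0.28  ,  0.013 ]), array([ 0.407, -0.274,  0.013]), array([ 0.4325, -0.3588,  0.013 ]), array([ 0.4076, -0.3655,  0.013 ])]
```

View pics/m2.png

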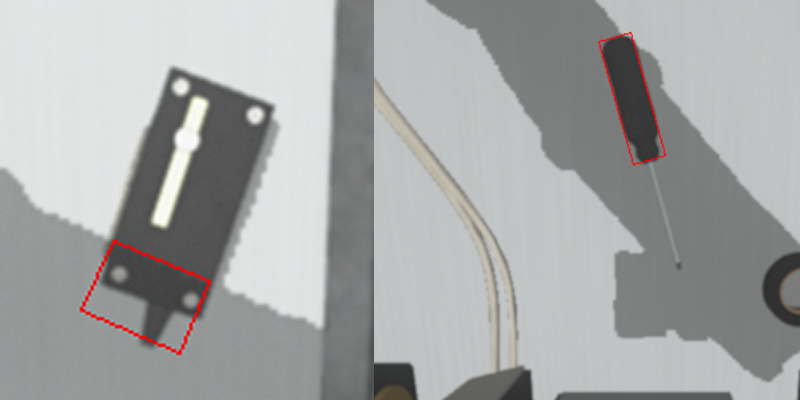

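The m2 crops show a clear screwdriver handle box, with its yaw at 0.283 and its mid at (.408,-.320). The box's top plate corners are in the left crop at (173,67), (274,106), (200,318) and (103,282). I go down on the handle.

carry_out --increments '[-5,32,-20,0,0,0.071,-5,33,-30,0,0,0.071,-5,33,-40,0,0,0.071,-6,32,-40,0,0,0.07,0,0,-40,0,0,0,0,0,-37,0,0,0,0,0,-25,0,0,0,0,0,-10,0,0,0,0,0,-5,0,0,0,0,0,0,0,0,0,0,0,0,0,0,0]'

```text
clock: 3.6
position: [0.4096, -0.3303, 0.0056]
ee_rot: [1.885, 2.511, 0.0]
force: [-0.3, -0.7, 0.8]
width: 1.006
gripper_force: 0.0
```

carry_out --increments '[0,0,0,0,0,0,0,0,0,0,0,0,0,0,0,0,0,0,0,0,0,0,0,0,0,0,0,0,0,0,0,0,0,0,0,0]' --grip 1 --newtons 35

```text
clock: 4.35
position: [0.409, -0.33, 0.0047]
ee_rot: [-1.886, -2.512, -0.0]
force: [0.3, -0.3, 0.1]
width: 0.398
gripper_force: 0.0
```

Run:
```python
from h import *
K=cal("wrist")[:3]+(np.load("w1.npy"),)
P=np.array([plane(K,(250+u/2.671,50+v/2.667),.039)[:2] for u,v in ((173,67),(274,106),(200,318),(103,282))])
print(P.round(4)); d=(P[0]+P[1]-P[2]-P[3])/2; print(np.linalg.norm(d),np.linalg.norm(P[1]-P[0]),np.linalg.norm(P[2]-P[3]),np.arctan2(-d[0],d[1]),P.mean(0))
```

```text
[[ 0.5228 -0.1141]
 [ 0.5585 -0.1268]
 [ 0.5328 -0.2005]
 [ 0.497  -0.1875]]
0.07794056271677582 0.037877337627053455 0.03813116936518235 -0.3361921986247773 [ 0.52777061 -0.15720778]
```

carry_out --increments '[0,0,0,0,0,0,0,0,0,0,0,0,0,0,0,0,0,0]'

```text
clock: 4.72
position: [0.409, -0.33, 0.0047]
ee_rot: [1.886, 2.512, 0.0]
force: [0.3, -0.1, -0.7]
width: 0.286
gripper_force: 35.0
```

Run:
```python
from h import *
C=cal("scene");S=cal("side")
for n,p,z in (("discL",(326,390),.05),("disctop",(350,348),.05),("discR",(396,372),.05),("motorUL",(350,370),.12),("motorTop",(365,360),.12),("motorR",(388,380),.12),("bot",(375,450),.03),("hose",(387,290),.18),("hose",(387,290),.1)): print("C",n,plane(C,p,z).round(3))
for n,p,z in (("left",(202,255),.05),("right",(247,262),.05),("top",(212,232),.12),("hosetop",(238,237),.18),("hosetop",(238,237),.12)): print("S",n,plane(S,p,z).round(3))
# tablet top corner heights
print([plane(C,p,z).round(3) for p in((336,270),(405,236),(435,265),(362,312)) for z in (.05,.12)])
print([plane(S,p,z).round(3) for p in((265,272),(297,264),(312,325),(275,343)) for z in (.05,.12)])
```

```text
C discL [0.289 0.322 0.05 ]
C disctop [0.306 0.189 0.05 ]
C discR [0.18  0.195 0.05 ]
C motorUL [0.243 0.296 0.12 ]
C motorTop [0.229 0.255 0.12 ]
C motorR [0.163 0.276 0.12 ]
C bot [0.133 0.379 0.03 ]
C hose [0.266 0.088 0.18 ]
C hose [0.304 0.006 0.1  ]
S left [0.165 0.292 0.05 ]
S right [0.302 0.188 0.05 ]
S top [0.22  0.319 0.12 ]
S hosetop [0.276 0.184 0.18 ]
S hosetop [0.296 0.254 0.12 ]
[array([ 0.493, -0.044,  0.05 ]), array([0.447, 0.028, 0.12 ]), array([ 0.397, -0.303,  0.05 ]), array([ 0.359, -0.211,  0.12 ]), array([ 0.259, -0.217,  0.05 ]), array([ 0.231, -0.132,  0.12 ]), array([0.343, 0.066, 0.05 ]), array([0.309, 0.13 , 0.12 ])]
[array([0.342, 0.113, 0.05 ]), array([0.318, 0.043, 0.12 ]), array([0.462, 0.104, 0.05 ]), array([0.432, 0.035, 0.12 ]), array([ 0.388, -0.179,  0.05 ]), array([ 0.362, -0.233,  0.12 ]), array([ 0.253, -0.198,  0.05 ]), array([ 0.233, -0.251,  0.12 ])]
```

carry_out --increments '[0,0,15,0,0,0,0,0,35,0,0,0,0,0,50,0,0,0,0,10,50,0,0,0,0,25,50,0,0,0,-5,40,50,0,0,0,-5,45,45,0,0,-0.052,-5,50,0,0,0,-0.053,-5,50,0,0,0,-0.053,-5,50,0,0,0,-0.053,-5,50,0,0.005,-0.065,0,-5,50,0,0.005,-0.065,0,-8,50,0,0.005,-0.065,0,-10,50,0,0.005,-0.065,0,-10,40,0,0,0,0,-1,20,0,0,0,0,0,0,0,0,0,0]'

```text
clock: 6.85
position: [0.3447, 0.1989, 0.2982]
ee_rot: [2.007, 2.163, 0.286]
force: [-0.8, -0.2, -0.5]
width: 0.284
gripper_force: 35.0
```

Run:
```python
from h import *
s=readout.observe(); print(s["position"],s["ee_rot"],s["joints"].round(2),s["width"])
cv2.imwrite("pics/w3.png",vision.get_image("wrist")[:,:,::-1]); np.save("w3.npy",cal("wrist")[3])
```

```text
[0.34467943 0.19891565 0.29817752] [2.00720837 2.16269005 0.28563527] [-0.1  -0.13 -0.62  2.09  0.1   0.95 -0.7 ] 0.2843772122219176
```

View pics/w3.png

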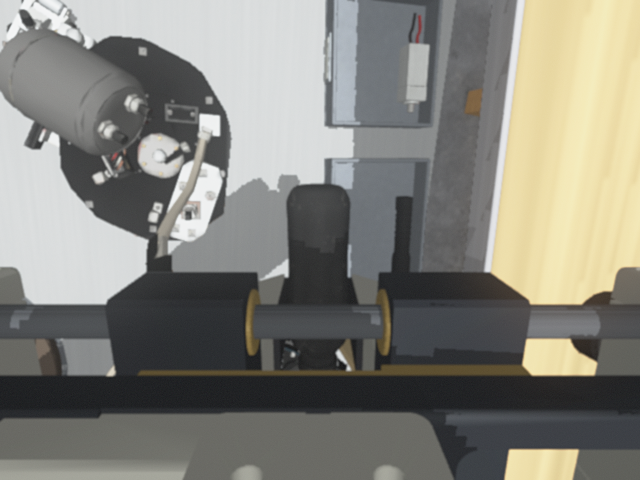

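w3 shows the tray rims: long front-left corner (326,158) and back-left (430,158), short front-right (326,124) and back-right (433,126). The board's front edge runs from (523,0) to (491,265), and the crawler disc and hose end are left of x≈228.

Run:
```python
from h import *
K=cal("wrist")[:3]+(np.load("w3.npy"),)
for n,p,z in (("lFL",(326,158),.034),("lBL",(430,158),.034),("sFR",(326,125),.034),("sBR",(434,126),.034),("sF2",(329,5),.034),("edge",(523,0),.29),("edge",(491,265),.29),("edge",(523,0),.305),("edge",(491,265),.305),("disc",(228,150),.06),("hose",(205,120),.12),("hose",(215,185),.1),("motor",(405,40),.026),("motor",(428,100),.026)): print(n,z,plane(K,p,z).round(4))
c=np.array([.492,.2705]);t=.071;R=np.array([[np.cos(t),-np.sin(t)],[np.sin(t),np.cos(t)]])
for n,q in (("lFL",(-.064,-.002)),("lBL",(.064,-.002)),("sFR",(-.064,.036)),("sBR",(.064,.036)),("e1",(-.067,.2)),("e2",(-.067,0))): print(n,(c+R@q).round(4))
```

```text
lFL 0.034 [0.421  0.2609 0.034 ]
lBL 0.034 [0.5558 0.27   0.034 ]
sFR 0.034 [0.4181 0.2971 0.034 ]
sBR 0.034 [0.5552 0.3082 0.034 ]
sF2 0.034 [0.4119 0.4172 0.034 ]
edge 0.29 [0.4349 0.3385 0.29  ]
edge 0.29 [0.4445 0.211  0.29  ]
edge 0.305 [0.4222 0.3313 0.305 ]
edge 0.305 [0.4309 0.2158 0.305 ]
disc 0.06 [0.3104 0.2619 0.06  ]
hose 0.12 [0.29   0.2845 0.12  ]
hose 0.1 [0.2982 0.23   0.1   ]
motor 0.026 [0.5074 0.3993 0.026 ]
motor 0.026 [0.5471 0.3383 0.026 ]
lFL [0.4283 0.264 ]
lBL [0.556 0.273]
sFR [0.4256 0.3019]
sBR [0.5533 0.3109]
e1 [0.411  0.4652]
e2 [0.4252 0.2657]
```

carry_out --increments '[0,0,-33,0,0,0,0,0,-33,0,0,0,0,-1,-33,0,0,0,0,-1,-33,0,0,0,6,-1,-16,0,0,0,25,-1,0,0,0,0,25,0,0,0,0,0,10,0,-3,0.006,-0.087,0,10,0,-3,0.006,-0.087,0,10,0,-4,0.006,-0.087,0,0,0,0,0,0,0]'

```text
clock: 8.28
position: [0.4307, 0.1918, 0.1405]
ee_rot: [1.872, 2.01, 0.515]
force: [-0.1, -0.4, -0.9]
width: 0.284
gripper_force: 35.0
```

carry_out --increments '[10,1,-10,0,0,0,10,1,-10,0,0,0,10,1,-20,0,0,0,10,0,-20,0,0,0,7,0,-22,0,0,0,7,0,-22,0,0,0,0,0,-6,0,0,0,0,0,-4,0,0,0,0,0,0,0,0,0]'

```text
clock: 9.4
position: [0.4841, 0.1954, 0.0266]
ee_rot: [1.873, 2.011, 0.516]
force: [-0.2, 0.5, -1.3]
width: 0.285
gripper_force: 35.0
```

Run:
```python
from h import *
from scipy.spatial.transform import Rotation as R
s=readout.observe(); print(s["position"],s["force"],R.from_rotvec(s["ee_rot"]).as_matrix().round(3))
```

```text
[0.48405345 0.19540435 0.02660848] [-0.24976509  0.51051396 -1.26750468] [[-0.07   0.873  0.483]
 [ 0.998  0.063  0.031]
 [-0.003  0.484 -0.875]]
```

carry_out --increments '[0,0,-3,0,0,0,0,0,0,0,0,0,0,0,0,0,0,0,0,0,0,0,0,0,0,0,0,0,0,0]' --grip 0.5

```text
clock: 10.02
position: [0.4878, 0.196, 0.0257]
ee_rot: [1.871, 2.004, 0.523]
force: [7.5, -1.5, 10.2]
width: 0.499
gripper_force: 5.9
```

carry_out --increments '[-3,0,6,0,0,0,-5,0,10,0,0,0,-6,0,12,0,0,0,-7,0,20,0,0,0,-8,0,20,0,0,0,-10,0,20,0,0,0,-10,0,20,0,0,0,-5,0,7,0,0,0,-10,0,4,-0.006,0.087,0,-10,0,3,-0.006,0.087,0,-10,0,3,-0.006,0.087,0,-25,0,0,0,0,0,-25,0,0,0,0,0,-10,0,12,0,0,0,-5,0,30,0,0,0,0,0,40,0,0,0,0,0,40,0,0,0,0,0,20,0,0,0,0,0,0,0,0,0]'

```text
clock: 12.4
position: [0.338, 0.1947, 0.2905]
ee_rot: [2.006, 2.151, 0.284]
force: [-0.1, -0.2, -0.2]
width: 0.5
gripper_force: 0.0
```

Run:
```python
from h import *
s=readout.observe(); print(s["position"],s["force"])
cv2.imwrite("pics/w4.png",vision.get_image("wrist")[:,:,::-1])
i=vision.get_image("scene")[:,:,::-1]; j=vision.get_image("side")[:,:,::-1]; w=cv2.imread("pics/w4.png")
a=cv2.resize(i[240:380,225:345],(343,400),interpolation=cv2.INTER_CUBIC); b=cv2.resize(w[100:300,220:448],(456,400))
cv2.imwrite("pics/m4.png",np.hstack([a,b])); print(s["ee_rot"])
```

```text
[0.33797278 0.19469444 0.29046393] [-0.08149885 -0.1772035  -0.15226243]
[2.00579144 2.15121215 0.2842037 ]
```

View pics/m4.png

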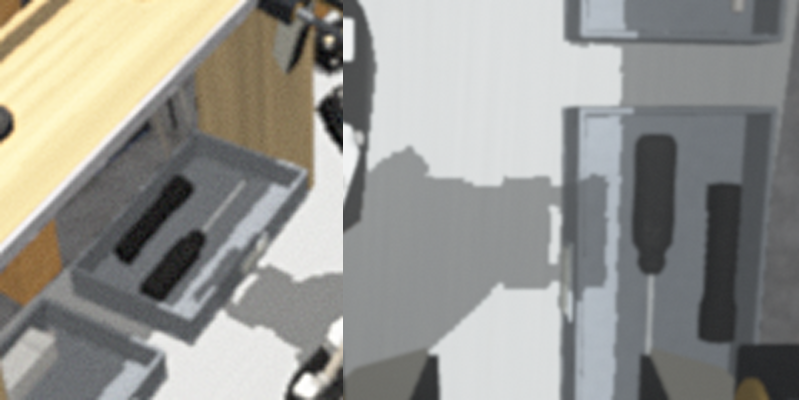

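The screwdriver lies flat inside the long tray beside the torch, so the box is next.

carry_out --increments '[0,-45,10,-0.006,0.087,0,0,-45,0,-0.006,0.087,0,0,-45,0,-0.007,0.087,0,0,-45,0,0,0,-0.05,10,-45,0,0,0,-0.05,20,-27,0,0,0,-0.051,40,-25,0,0,0,-0.051,40,-25,0,0,0,-0.051,40,-25,-20,0,0,-0.051,40,-25,-30,0,0,-0.051,0,0,-40,0,0,-0.052,0,0,-40,0,0,0,0,0,0,0,0,0]' --grip 0

```text
clock: 14.18
position: [0.5248, -0.1571, 0.1652]
ee_rot: [2.56, 1.818, -0.016]
force: [-0.5, -0.1, 0.2]
width: 1.002
gripper_force: 0.0
```

Run:
```python
from h import *
from scipy.spatial.transform import Rotation as R
s=readout.observe(); print(s["position"],s["width"],R.from_rotvec(s["ee_rot"]).as_matrix().round(3))
```

```text
[ 0.52480446 -0.1571218   0.16524033] 1.0023481838415524 [[ 0.33   0.944 -0.008]
 [ 0.944 -0.33  -0.007]
 [-0.009 -0.005 -1.   ]]
```

carry_out --increments '[3,0,-35,0,0,0,0,0,-35,0,0,0,0,0,-35,0,0,0,0,0,-28,0,0,0,0,0,-12,0,0,0,0,0,-4,0,0,0,0,0,0,0,0,0]'

```text
clock: 15.05
position: [0.5314, -0.1581, 0.0209]
ee_rot: [2.555, 1.814, -0.006]
force: [0.1, -0.4, 1.2]
width: 1.003
gripper_force: 0.0
```

carry_out --increments '[0,0,0,0,0,0,0,0,0,0,0,0,0,0,0,0,0,0,0,0,0,0,0,0,0,0,0,0,0,0,0,0,0,0,0,0,0,0,0,0,0,0]' --grip 1 --newtons 45

```text
clock: 15.92
position: [0.5302, -0.1577, 0.0198]
ee_rot: [2.557, 1.815, -0.008]
force: [-2.2, 0.9, 1.4]
width: 0.43
gripper_force: 44.8
```

carry_out --increments '[0,0,15,0,0,0,0,0,35,0,0,0,0,0,50,0,0,0,0,0,50,0,0,0,0,0,50,0,0,0,-20,0,50,0,0,0.06,-40,5,30,0,0,0.07,-40,15,0,0,0,0.07,-40,25,0,0,0,0.07,-35,35,0,0,0,0.07,-25,45,0,0,0,0.067,0,50,0,0.005,-0.065,0,0,50,0,0.005,-0.065,0,0,50,0,0.005,-0.065,0,0,50,0,0.005,-0.065,0,0,50,0,0,0,0,0,50,0,0,0,0,0,50,0,0,0,0,0,45,0,0,0,0,0,20,0,0,0,0]'

```text
clock: 18.42
position: [0.3302, 0.3844, 0.3006]
ee_rot: [2.007, 2.155, 0.281]
force: [0.3, -1.1, -3.0]
width: 0.432
gripper_force: 44.8
```

Run:
```python
from h import *
from scipy.spatial.transform import Rotation as R
s=readout.observe(); print(s["position"],s["width"],s["force"],s["joints"].round(2),R.from_rotvec(s["ee_rot"]).as_matrix().round(3))
```

```text
[0.3301816  0.38442617 0.30060252] 0.4321591680250916 [ 0.26243683 -1.13158291 -2.96657122] [-0.37  0.19 -0.88  1.84  0.43  1.12 -1.34] [[-0.07   0.963  0.261]
 [ 0.998  0.069  0.014]
 [-0.005  0.261 -0.965]]
```

carry_out --increments '[0,0,-33,0,0,0,0,0,-33,0,0,0,0,0,-33,0,0,0,0,0,-33,0,0,0,7,0,-18,0,0,0,25,0,-1,0,0,0,25,0,0,0,0,0,10,0,-3,0.006,-0.087,0,10,0,-3,0.006,-0.087,0,10,0,-4,0.006,-0.087,0,0,0,0,0,0,0]'

```text
clock: 19.8
position: [0.4169, 0.3821, 0.1391]
ee_rot: [1.86, 1.997, 0.53]
force: [0.3, 0.3, -1.8]
width: 0.433
gripper_force: 44.8
```

carry_out --increments '[10,0,-10,0,0,0,10,0,-10,0,0,0,10,0,-20,0,0,0,10,0,-20,0,0,0,6,0,-15,0,0,0,4,0,-13,0,0,0,0,0,-6,0,0,0,0,0,0,0,0,0]'

```text
clock: 20.8
position: [0.4679, 0.3816, 0.0443]
ee_rot: [1.863, 1.995, 0.529]
force: [0.8, 1.0, -1.6]
width: 0.433
gripper_force: 44.8
```

carry_out --increments '[0,0,-4,0,0,0,0,0,0,0,0,0]'

```text
clock: 21.05
position: [0.4676, 0.3822, 0.0411]
ee_rot: [1.862, 1.996, 0.531]
force: [-0.5, 0.7, -2.1]
width: 0.432
gripper_force: 44.8
```

carry_out --increments '[0,0,0,0,0,0,0,0,0,0,0,0,0,0,0,0,0,0,0,0,0,0,0,0]' --grip 0.46

```text
clock: 21.55
position: [0.4678, 0.3822, 0.0412]
ee_rot: [1.862, 1.995, 0.532]
force: [0.4, 0.2, 0.4]
width: 0.54
gripper_force: 0.2
```

Released. I retract along the tool axis and reverse the path.

carry_out --increments '[-3,0,5,0,0,0,-5,0,9,0,0,0,-6,0,11,0,0,0,-6,0,15,0,0,0,-8,0,20,0,0,0,-10,0,20,0,0,0,-10,0,17,0,0,0,-3,0,4,0,0,0,-10,0,3,-0.006,0.087,0,-10,0,3,-0.006,0.087,0,-10,0,3,-0.006,0.087,0,-25,0,0,0,0,0,-25,0,0,0,0,0,-7,0,14,0,0,0,0,0,33,0,0,0,0,0,40,0,0,0,0,0,40,0,0,0,0,-20,20,0,0,0,0,-40,0,0,0,0,0,-20,0,0,0,0]'

```text
clock: 24.05
position: [0.3302, 0.3003, 0.2989]
ee_rot: [2.009, 2.151, 0.28]
force: [-0.7, 0.3, 0.0]
width: 0.54
gripper_force: 0.0
```

Run:
```python
from h import *
s=readout.observe(); print(s["position"],s["force"])
i=vision.get_image("scene")[:,:,::-1]; w=vision.get_image("wrist")[:,:,::-1]; np.save("w5.npy",cal("wrist")[3]); cv2.imwrite("pics/w5.png",w)
a=cv2.resize(i[220:420,180:345],(330,400),interpolation=cv2.INTER_CUBIC); b=cv2.resize(w[0:270,230:530],(444,400))
cv2.imwrite("pics/m5.png",np.hstack([a,b]))
```

```text
[0.33017195 0.30029274 0.29894549] [-6.55246700e-01  2.91487223e-01  5.37023752e-04]
```

View pics/m5.png

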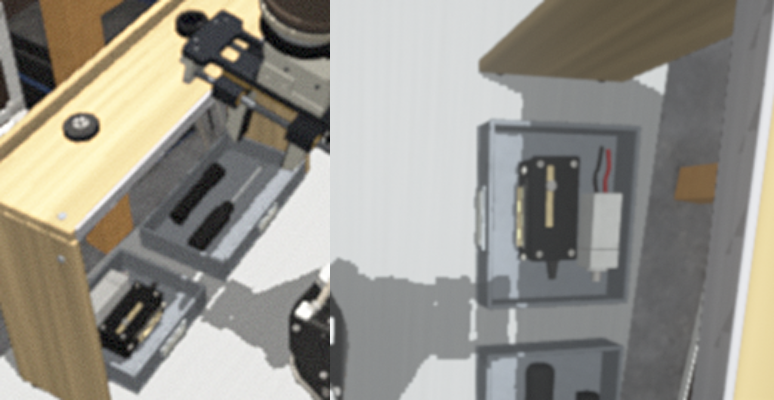

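Everything sits as required: the box lies flat in the short tray beside the motor, the screwdriver lies in the long tray with the torch, and the wheel and ring are undisturbed. I hand it in.

```bash
python3 -c "
from cell import arm
print(arm.sign_off())"
```

```text
the job is handed in; nothing more can be done
None
```

The last pictures show the screwdriver lying flat in the long tray with the torch and the connector box flat in the short tray with the motor; I handed the job in at about 24 s of the 72 s, and sign-off returned no verdict.

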